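# Load check of the forearm bench with a push gauge

### The arm

A 6-joint arm with a two-finger parallel gripper is mounted at the origin on the work surface. World frame = base frame: x ahead of the robot, y to its left, z up, the work surface at z = 0. Lengths are in m, angles in rad, forces in N, time in s.
With the tool pointing down it reaches from about 0.3 to 0.875 m from the base axis. Payload 6.4 kg.
Tool frame: the origin (TCP) lies midway between the tips of the shut fingers; the grasp point (between the pads) lies 19 mm behind it; z points along the fingers, y is the direction in which the jaws open and shut (so a half turn about z gives the same grasp; the last joint's range is limited). The gripper opens to 85 mm and grips with 20 to 120 N. Pads are 22 mm wide; open, the fingers measure 114 mm over their backs; the gripper's body (76 mm by 85 mm) begins 54 mm behind the grasp point. The pads swing forward as they close: fully open they stand 13 mm farther back than shut.
Start: joints at [0.957, 0.181, 1.607, -0, 1.354, -0.206], TCP at [0.228, 0.528, 0.231] pointing down, gripper open.
Joint ranges: [-2.99, 2.99], [-0.89, 2.07], [0.3, 2.58], [-1.14, 4.28], [0, 2.63], [-3.12, 3.12]. Speed limits (rad/s): [2.57, 2.57, 3.01, 3.14, 3.14, 3.14].

### API

Orientations are given as a rotation vector (axis times angle).
In Python, from bench import sensors, imaging, order gives the robot as it stands.
- The arm moves only by the shell command python3 -m crank 'ROWS' [OPENING] [FORCE]. ROWS is a JSON object of lists of equal length, an entry for each row: "offset": the shift along the tool's x, y, z in mm, a list of three; "roll": the turn about the tool's z in rad. A call has 1 to 5 rows; each row shifts and turns the commanded pose from where the row before left it, along the tool's axes as they then stand; what a row does not reach is not made up. A row lasts 1/10 s, in which the tool goes at most 50 mm and 8.59 degrees, less where a joint would pass 70% of its speed; a pose out of reach is approached as far as the arm can. A call with a gripper value outside its range is refused whole. OPENING is the finger opening in mm, from 0 to 85.4, set as the call begins (- or left out, the last holds). The fingers move at their own pace and stop on an object; FORCE is the grip in N (left out, the last holds). Time passes only in rows, so rows that do not move let the fingers close. It gives the time, the measured TCP pose, the force and the opening at its end, in the units of the state.
- sensors.get_state(): the state, without advancing time (a new reading comes with each control period).
- imaging.capture(name): name is "scene" or "top" or "wrist"; returns a dict with "color" (384x512x3 uint8, red, green, blue), "z_map" (384x512 float32, m along the optical axis (not along the pixel's ray), 0 where there is no reading), "intrinsics" (3x3 intrinsics, pixels), "R" (3x3) and "t" (3): a world point X has camera coordinates R X + t; the wrist camera has in their place "hand_eye" (4x4, takes a point from camera to tool coordinates, whose origin is the TCP and whose axes are the flange's). Camera axes: x right, y down, z forward; pixel columns grow to the right and rows downward; lengths in m; the calibration is good to about 2 mm. The wrist camera is an equidistant fisheye: a pixel r from the principal point sees the ray r / f radians off the axis. A picture is of the moment at which its call begins: read the wrist's pose just before it.
- order.hand_in(): hands the job in, once; it reports no verdict.
The state is a dict: "time": time; "joint_pos": joint angles; "joint_velocities": joint speeds; "joint_efforts": joint torques, N m; "eef_pos": TCP position; "ee_rot": TCP orientation; "wrist_force": force on the tool from outside, world axes, zero at the start; "moment": the same for the moment, N m; "finger_gap": finger opening in m.
Only numpy, scipy, OpenCV 4.12 (cv2) and the standard library are available. Lean on these libraries where they do the work, as an engineer would, in place of code of your own. Each camera call takes 0.05 s, during which the arm holds its last target. There are 200 camera calls.

### The job

Take the push gauge out of its well in the grey tray and check the lock of the forearm bench with it: set its plunger's tip inside the ring scribed on the sloping arm plate, hold the gauge square to the plate and press gently until the plunger is about half-way in, never ramming it against its stop. Finish while still holding the gauge there, steady and pressed in, without letting go. Leave the plate's setting and everything else in the tray as they are.

Things in the scene. Friction and masses are not known exactly. Their poses are not given: they have to be found in the camera images.
- gauge_barrel (a point): Push gauge: slender upright aluminium barrel, nose down in one of the tray's wells, 0.1 kg, round about its axis. Point: middle of the barrel, on the axis. Barrel 20 mm in diameter, from 40 mm above to 40 mm below it; then a collar 28 mm across, 6 mm thick, resting on the strip; then a 14 mm nose whose mouth is 68 mm below this point. z: along the axis, from tip to domed end. Lift 45 mm to clear.
- gauge_tip (a point): Outer end of the sprung plunger that sticks 22 mm out of the gauge's nose: a ball tip 8 mm across on a 6 mm rod, on the gauge's axis, 90 mm below the barrel's middle when free; it nears the barrel as the plunger is pressed in. Hidden in the well at the start.
- plunger (a joint): How far the plunger is pressed in, m: 0 free, 0.016 at its stop; a dark ring on the rod meets the nose's mouth at 0.008. It takes about 1 N to start and 0.5 N more per mm: 5 N half-way, 9 N at the stop.
- bench: Table-top forearm-curl bench of bare steel, pad off, 334 x 240 mm, fixed. Origin: middle of its underside; x from its low front end to its back, z up. 30 mm runners along x at y = -105 and +105 mm; the plate's hinge runs across at x = -110 mm, 90 mm up. A black pop pin knob sticks out on the -y side at x = 60 mm, 105 mm up, to y = -166 mm; its post is 138 mm high, all else beside the plate lower.
- rest_plate (a joint): Slope of the arm plate, rad: 0 level, growing as its back end goes up; it starts between 0.30 and 0.55 and the pop pin keeps it there.
- mark (a point): Centre of the ring (24 mm across, dot in the middle) scribed on the arm plate's upper face, on its middle line, 150 mm up the slope from the hinge, 80 mm from the back edge. z: square to the plate, outwards; x: up the slope. Plate 250 x 150 x 6 mm, with a 22 mm stop along its low edge, 170 mm from the mark. The four plain dark dots near its corners are bolt holes.
- tray: Grey plastic tray, 220 mm (x) by 280 mm (y), fixed; origin: middle of its underside; walls 50 mm high. The strip along its -x side, top face 55 mm above the underside, has three wells (17 mm holes) at x = -82 mm, y = -70, 0, +70 mm, holding the gauge, screwdriver and nut driver in any order. Open compartments behind hold the rest.
- screwdriver: Screwdriver with a fat waisted black plastic handle, 31 mm across, 80 mm above the strip, standing in a well; origin on its axis at the strip's top face. Stays put.
- nut_driver: Nut driver with a short pear-shaped wooden handle, 36 mm across, 52 mm above the strip, standing in a well; origin on its axis at the strip's top face. Stays put.
- dumbbell_a: Chrome mini dumbbell, 128 mm long, 42 mm heads, lying along the tray's x in the wide compartment; origin under its middle. Stays put.
- dumbbell_b: The second chrome mini dumbbell, beside the first. Stays put.
- grip_ring: White silicone hand-grip ring, 66 mm across, 20 mm thick, lying flat in a compartment of the tray; origin at the middle of its underside. Stays put.
- carabiner: Aluminium carabiner, 62 x 37 mm, lying flat in the same compartment as the grip ring. Stays put.
- tumbler: Empty glass tumbler, 70 mm across, 95 mm high, standing in the tray's back compartment; origin at the middle of its base. Stays put and upright.
Mind the look-alikes: they are no part of the job. Of the things that look like the part that bears gauge_barrel, the smallest one is meant.

How it is judged:
By the outcome, as a careful person would: the job done as asked, in the order asked, and still so for the second after the job is handed in, while the arm keeps its last pose, push and grip.
It also fails if it takes over 43 s, if anything falls off the work surface, if the arm or the gripper's body presses on something with over 40 N, if the wrist force passes 120 N, or if a joint passes its speed limit or range.

## Working session

There is one attempt and no reset: what is moved stays moved. The work goes in short steps, Python scripts to look and compute and a shell command to move; the robot and the scene stay as the last step left them, time stands still between calls to the robot, and variables do not carry over. Pictures are saved under pics/ and viewed, about 8 in all and at most 12, crops included, and the job is handed in when it is done.

```bash
ls; mkdir -p pics; cat > h.py <<'E'
import numpy as np,cv2
from scipy.spatial.transform import Rotation as Ro
from bench import sensors,imaging,order
def grab(n):
    s=sensors.get_state(); c=imaging.capture(n); c['s']=s; return c
def save(c,f,scale=1):
    im=cv2.cvtColor(c['color'],cv2.COLOR_RGB2BGR)
    cv2.imwrite('pics/'+f,cv2.resize(im,None,fx=scale,fy=scale,interpolation=cv2.INTER_CUBIC))
def world(c):  # fixed cam: HxWx3 points
    K=c['intrinsics'];z=c['z_map'];v,u=np.mgrid[:z.shape[0],:z.shape[1]]
    P=np.stack([(u-K[0,2])/K[0,0]*z,(v-K[1,2])/K[1,1]*z,z],-1)
    W=(P-c['t'])@c['R']; W[z==0]=np.nan; return W
def ray(c,u,v):
    K=c['intrinsics'];d=np.array([(u-K[0,2])/K[0,0],(v-K[1,2])/K[1,1],1.])@c['R']
    return -c['R'].T@c['t'],d
E
python3 - <<'E'
from h import *
print(sensors.get_state())
import pickle
for n in('scene','top'):
    c=grab(n);save(c,n+'.png',1.5);pickle.dump(c,open(n+'.pkl','wb'))
    print(n,-c['R'].T@c['t'],c['R'][2],c['intrinsics'][0,0])
E
```

```text
pics
{'time': 0.0, 'joint_pos': array([ 9.56665406e-01,  1.81500141e-01,  1.60800034e+00, -1.50935052e-05,
        1.35377921e+00, -2.06302642e-01]), 'joint_velocities': array([ 0.00011237, -0.00126599,  0.0001204 , -0.00081404,  0.00016847,
        0.00033555]), 'joint_efforts': array([-2.34770014e-04, -4.44887710e+01, -3.51322389e+01, -3.63818281e-04,
        9.24230117e-03,  4.59272871e-05]), 'eef_pos': array([0.22772646, 0.52739463, 0.23041084]), 'ee_rot': array([-6.36046097e-01, -3.07585790e+00,  2.43884769e-03]), 'wrist_force': array([ 0.34628992,  0.28265586, -0.34506377]), 'moment': array([ 0.06919552, -0.05568106, -0.0168392 ]), 'finger_gap': 0.08542130102424293}
scene [0.93630704 0.49000124 1.18418677] [-0.38852104 -0.353565   -0.85090728] 500.06440271012667
top [0.37835631 0.02464571 1.10378901] [ 0.08247165  0.01443217 -0.99648891] 387.87773260114926
```

View pics/scene.png

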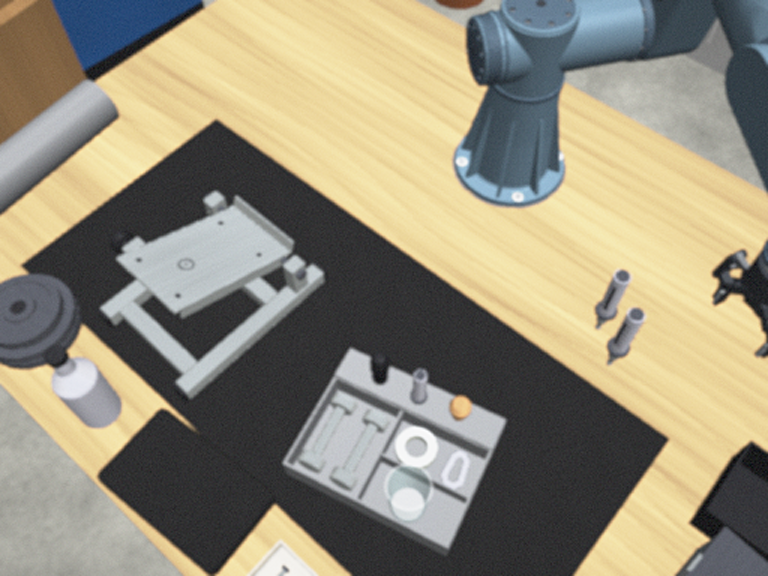

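View pics/top.png

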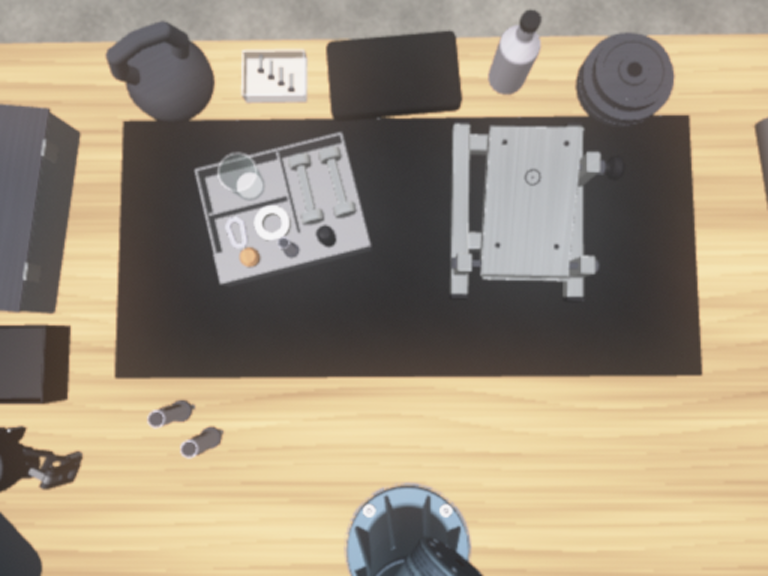

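The scene view shows the gauge in the middle well (scene px ~(420,383), top px ~(287,246), both in 1.5x pictures). The screwdriver and nut driver stand on either side of it. The two larger look-alikes stand on the bare table. The mark is at top px (533,177).

```bash
python3 - <<'E'
from h import *
import pickle
T=pickle.load(open('top.pkl','rb'));S=pickle.load(open('scene.pkl','rb'))
W=world(T);V=world(S)
# plate plane from both cams
for n,w,c,box in(('top',W,T,(330,375,95,165)),('scene',V,S,(100,170,160,185))):
    p=w[box[2]:box[3],box[0]:box[1]].reshape(-1,3);p=p[~np.isnan(p[:,0])]
    for _ in range(4):
        m=p.mean(0);nrm=np.linalg.svd(p-m)[2][2];nrm*=np.sign(nrm[2]);d=(p-m)@nrm;p=p[abs(d)<max(.002,2*d.std())]
    print(n,'plane n',nrm,'slope',np.arccos(nrm[2]),'az',np.degrees(np.arctan2(-nrm[1],-nrm[0])),len(p),d.std())
    # dark ring centroid near mark
    u0,v0=(355,118) if n=='top' else (124,176)
    g=cv2.cvtColor(c['color'],cv2.COLOR_RGB2GRAY)[v0-12:v0+13,u0-12:u0+13].astype(float)
    bl=cv2.medianBlur(g.astype(np.uint8),21).astype(float);k=np.clip(bl-g-15,0,None)
    vv,uu=np.mgrid[v0-12:v0+13,u0-12:u0+13]
    r=np.hypot(uu-u0,vv-v0)<11;k=k*r
    u=(k*uu).sum()/k.sum();v=(k*vv).sum()/k.sum()
    o,dr=ray(c,u,v);X=o+dr*((m-o)@nrm)/(dr@nrm);print('mark px',u,v,X)
# things above strip
for n,w,box in(('top',W,(140,235,140,185)),('scene',V,(230,330,225,290))):
    p=w[box[2]:box[3],box[0]:box[1]].reshape(-1,3)
    print(n,'mat/strip z',np.nanpercentile(p[:,2],[2,50,99]))
    hi=p[(p[:,2]>.075)&(p[:,2]<.2)]
    import scipy.cluster.hierarchy as hc
    l=hc.fcluster(hc.linkage(hi,'single'),.012,'distance')
    for i in set(l):
        q=hi[l==i]
        if len(q)>8: print(len(q),q.min(0).round(3),q.max(0).round(3),q.mean(0).round(3))
print('tray-strip z',V[268,310],V[258,262], 'mat',V[330,380])
E
```

```text
top plane n [-0.34559682  0.01050828  0.93832426] slope 0.353044933154189 az -1.741609671918057 2815 0.0014516897554990884
mark px 354.7364217252396 117.47124600638978 [ 0.64523851 -0.20748087  0.15908581]
scene plane n [-0.34867863  0.00593559  0.93722355] slope 0.35621478603066437 az -0.9752571702853762 1565 0.001405207254960846
mark px 123.51801801801801 175.6295045045045 [ 0.6438191  -0.20944649  0.15873671]
top mat/strip z [0.00571666 0.04433538 0.14361317]
145 [0.507 0.258 0.083] [0.54  0.292 0.117] [0.522 0.273 0.107]
99 [0.529 0.197 0.075] [0.55  0.216 0.152] [0.538 0.205 0.128]
11 [0.545 0.127 0.075] [0.561 0.143 0.083] [0.55  0.133 0.078]
131 [0.541 0.125 0.102] [0.573 0.152 0.145] [0.554 0.138 0.133]
scene mat/strip z [0.00362277 0.02340157 0.14224857]
189 [0.509 0.258 0.083] [0.542 0.291 0.119] [0.529 0.276 0.106]
158 [0.531 0.195 0.075] [0.552 0.216 0.151] [0.546 0.209 0.122]
220 [0.546 0.125 0.075] [0.575 0.154 0.145] [0.564 0.143 0.122]
tray-strip z [0.51751207 0.27839692 0.11051379] [0.55485745 0.16490854 0.06330149] mat [0.49371697 0.47871904 0.00823099]
```

Measured in world coordinates, the gauge axis is about (0.541, 0.206) with its top at 0.151. The mark is about (0.6445, -0.2085, 0.159), and the plate slope is about 0.354 with azimuth -1.4°. The moves can only shift and roll the tool, so it stays vertical. I'll tilt the gauge by pivoting it between the pads, with the jaws across the slope, using the well's edge to lever it. First I'll roll and approach.

```bash
python3 -m crank '{"offset":[[0,0,0],[0,0,0],[0,0,0],[-34,-33,0],[-34,-33,0]],"roll":[-0.128,-0.128,-0.128,0,0]}' 45 20; python3 -m crank '{"offset":[[-35,-34,0],[-35,-34,0],[-35,-34,0],[-35,-34,0],[-35,-34,0]],"roll":[0,0,0,0,0]}'
```

```text
time: 0.6
eef_pos: [0.294, 0.4598, 0.2307]
ee_rot: [-0.032, -3.141, 0.001]
wrist_force: [0.7, 1.3, 1.2]
finger_gap: 0.0447
time: 1.1
eef_pos: [0.4662, 0.2845, 0.231]
ee_rot: [-0.037, -3.141, 0.0]
wrist_force: [0.3, 0.4, 0.2]
finger_gap: 0.0449
```

```bash
python3 -m crank '{"offset":[[-33,-33,0],[-32,-32,0],[-10,-11,0],[0,0,0]],"roll":[0,0,0,0]}'; python3 - <<'E'
from h import *
import pickle
c=grab('wrist');save(c,'w1.png',1.5);pickle.dump(c,open('w1.pkl','wb'))
print(c['s']['eef_pos'],c['s']['ee_rot'],c['intrinsics'],c['hand_eye'])
E
```

```text
time: 1.5
eef_pos: [0.5395, 0.2065, 0.2306]
ee_rot: [-0.043, -3.14, 0.001]
wrist_force: [-1.1, 0.2, -0.2]
finger_gap: 0.0452
[0.5395074  0.20646817 0.23063165] [-4.28332362e-02 -3.14033840e+00  5.17221321e-04] [[297.31863964   0.         257.75125534]
 [  0.         297.31863964 191.31332286]
 [  0.           0.           1.        ]] [[ 1.06909580e-04 -9.56232709e-01 -2.92607238e-01  7.36097480e-02]
 [ 9.99999840e-01  2.64653083e-04 -4.99510444e-04  4.76519475e-04]
 [ 5.55087633e-04 -2.92607138e-01  9.56232584e-01 -1.42253570e-01]
 [ 0.00000000e+00  0.00000000e+00  0.00000000e+00  1.00000000e+00]]
```

View pics/w1.png

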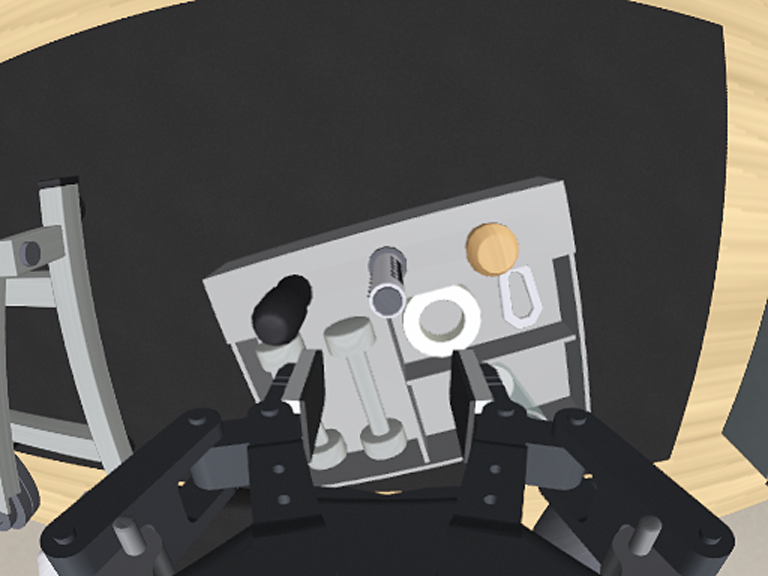

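The wrist view shows the gauge's top at px (387,300), which puts the axis about 2 mm toward -x in the tool frame. That agrees with the first fix. Next I'll descend and grip.

```bash
python3 -m crank '{"offset":[[-2,0,38],[0,1,40],[0,0,40],[0,0,10],[0,0,0]],"roll":[0,0,0,0,0]}'; python3 -m crank '{"offset":[[0,0,0],[0,0,0],[0,0,0],[0,0,0],[0,0,0]],"roll":[0,0,0,0,0]}' 10 40
```

```text
time: 2.05
eef_pos: [0.5383, 0.2103, 0.1018]
ee_rot: [-0.035, -3.137, 0.001]
wrist_force: [0.3, 0.5, 0.3]
finger_gap: 0.0451
time: 2.55
eef_pos: [0.5422, 0.209, 0.1055]
ee_rot: [0.038, 3.138, -0.0]
wrist_force: [0.2, -3.8, 6.6]
finger_gap: 0.019
```

```bash
python3 -m crank '{"offset":[[0,0,-6],[0,0,-10],[0,0,-10],[0,0,-8],[0,0,0]],"roll":[0,0,0,0,0]}'; python3 - <<'E'
from h import *
for i in range(3):
  c=grab('top');print(c['s']['eef_pos'],c['s']['wrist_force'])
E
```

```text
time: 3.05
eef_pos: [0.5415, 0.2102, 0.1394]
ee_rot: [0.037, 3.138, 0.003]
wrist_force: [0.8, 0.6, -0.3]
finger_gap: 0.0186
[0.54152272 0.21018426 0.13938468] [ 0.82791844  0.60654044 -0.31676147]
[0.5410456  0.2099803  0.13848031] [-0.24330781 -0.0469632  -0.85046861]
[0.54057153 0.20983321 0.13774656] [-0.80346898 -0.18056089 -1.17331703]
```

```bash
python3 -m crank '{"offset":[[0,0,0],[6,0,0],[6,0,0],[6,0,1],[0,0,0]],"roll":[0,0,0,0,0]}' 10 20; python3 - <<'E'
from h import *
c=grab('scene');im=cv2.cvtColor(c['color'],cv2.COLOR_RGB2BGR)[200:300,230:340]
cv2.imwrite('pics/s2.png',cv2.resize(im,None,fx=5,fy=5,interpolation=cv2.INTER_CUBIC))
s=sensors.get_state();print(s['eef_pos'],s['wrist_force'],s['moment'])
E
```

```text
time: 3.7
eef_pos: [0.5221, 0.21, 0.1366]
ee_rot: [0.037, 3.141, 0.0]
wrist_force: [2.0, 0.9, 0.2]
finger_gap: 0.019
[0.52226837 0.20993582 0.13662275] [ 2.36670944  0.24728192 -0.05279211] [ 0.14114775 -0.56914239 -0.00914123]
```

View pics/s2.png

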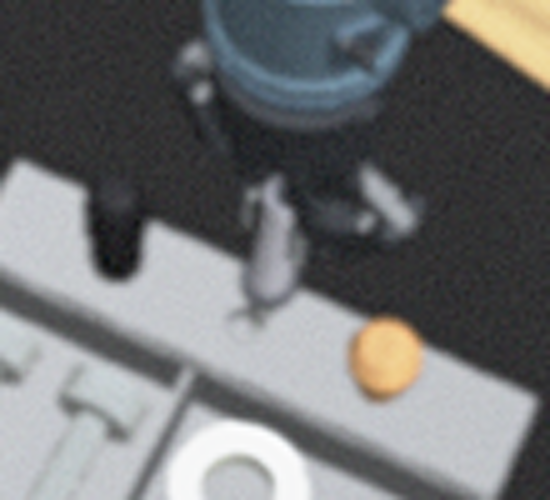

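The gauge is leaning, with its tip caught in the well and about 2 N of side force. I'll continue the pivot and lower as it tilts.

```bash
python3 -m crank '{"offset":[[6,0,1],[6,0,2],[6,0,2],[5,0,1],[0,0,0]],"roll":[0,0,0,0,0]}'; python3 - <<'E'
from h import *
import pickle
c=grab('wrist');pickle.dump(c,open('w2.pkl','wb'));save(c,'w2.png',1.5)
s=c['s'];print(s['eef_pos'],s['wrist_force'],s['moment'])
E
```

```text
time: 4.25
eef_pos: [0.4985, 0.2104, 0.1301]
ee_rot: [-0.037, -3.14, 0.0]
wrist_force: [2.2, 0.7, 2.8]
finger_gap: 0.0189
[0.4985407  0.21040538 0.13006203] [2.15923727 0.71097367 2.76106671] [ 0.24321633 -0.66448609  0.01743955]
```

View pics/w2.png

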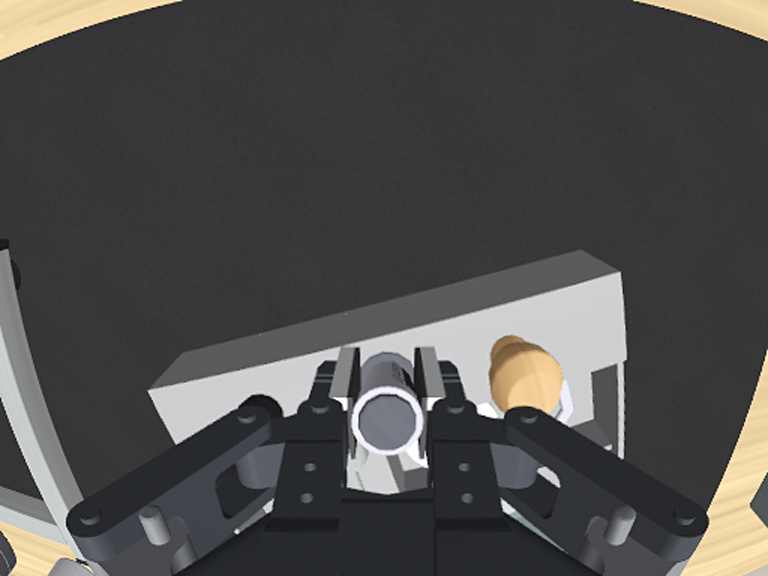

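```bash
python3 -m crank '{"offset":[[0,0,-8],[0,0,-15],[0,0,-30],[0,0,-35],[0,0,0]],"roll":[0,0,0,0,0]}' 10 40; cat > tilt.py <<'E'
from h import *
def wpts(c):
    K=c['intrinsics'];z=c['z_map'];v,u=np.mgrid[:z.shape[0],:z.shape[1]]
    a=(u-K[0,2])/K[0,0];b=(v-K[1,2])/K[1,1];th=np.hypot(a,b);k=np.tan(th)/np.maximum(th,1e-9)
    P=np.stack([a*k*z,b*k*z,z],-1);H=c['hand_eye'];P=P@H[:3,:3].T+H[:3,3];P[(z==0)|(th>1.3)]=np.nan
    return P
def tool(c,W):
    R=Ro.from_rotvec(c['s']['ee_rot']).as_matrix();return (W-c['s']['eef_pos'])@R
from scipy.optimize import least_squares
def fitcyl(p,r=.01):
    # axis x=a+b z, y=c+d z in tool frame
    def f(q):
        dr=np.array([q[1],q[3],1]);dr/=np.linalg.norm(dr)
        w=p-np.array([q[0],q[2],0]);return np.linalg.norm(np.cross(w,dr),axis=1)-r
    s=least_squares(f,[0,.35,0,0],loss='soft_l1',f_scale=.001);return s.x,np.median(abs(f(s.x)))
E
python3 - <<'E'
from tilt import *
for n in('wrist','scene','top'):
    c=grab(n);P=wpts(c) if n=='wrist' else tool(c,world(c))
    p=P.reshape(-1,3);p=p[~np.isnan(p[:,0])]
    cy=-.0055*1; 
    ex=-.34*0+ .36*(p[:,2]+.019)*-1
    for sg in(1,-1):
        q=p[(abs(p[:,0]-sg*.36*(p[:,2]+.019))<.016)&(abs(p[:,1])<.0125)&(p[:,2]>-.06)&(p[:,2]<.030)]
        if len(q)>30: print(n,sg,len(q),q.min(0).round(3),q.max(0).round(3),*fitcyl(q[(q[:,2]>-.045)]))
print(sensors.get_state()['eef_pos'],sensors.get_state()['wrist_force'])
E
```

```text
time: 4.8
eef_pos: [0.5013, 0.2107, 0.2232]
ee_rot: [0.037, 3.136, 0.001]
wrist_force: [1.0, -0.6, -0.2]
finger_gap: 0.0191
wrist 1 3229 [-0.013 -0.012 -0.053] [0.011 0.012 0.012] [ 7.06293403e-03 -3.14920851e-02  5.61774862e-05 -4.86766593e-03] 0.002543879550500688
wrist -1 3703 [-0.018 -0.012 -0.059] [0.012 0.012 0.03 ] [ 5.25498716e-03  1.65282598e-01 -3.18881995e-05 -7.51797118e-03] 0.002378151468621157
scene 1 127 [-0.015 -0.012 -0.054] [ 0.009  0.012 -0.006] [-0.00990238 -0.36740154 -0.00037206  0.03766327] 0.0009780125197590816
scene -1 258 [-0.033 -0.012 -0.046] [0.009 0.012 0.03 ] [-0.00966989 -0.36271866 -0.00123681  0.00371276] 0.0007941740540723758
[0.49836526 0.21008039 0.21737648] [-0.26290312  0.6676296  -1.76518079]
```

A fit to the scene depth gives a gauge tilt of 0.363 (tan), or 19.9°, against the plate's 20.3°, with a side lean near 0. Next I'll raise it, travel to hover above the mark and measure the tip.

```bash
python3 -m crank '{"offset":[[0,0,-30],[0,0,-33],[-10,-40,0],[-12,-45,0],[-12,-45,0]],"roll":[0,0,0,0,0]}'; python3 -m crank '{"offset":[[-12,-45,0],[-12,-45,0],[-12,-45,0],[-12,-45,0],[-12,-45,0]],"roll":[0,0,0,0,0]}'; python3 -m crank '{"offset":[[-12,-40,0],[0,-18,0],[0,0,0],[0,0,0],[0,0,0]],"roll":[0,0,0,0,0]}'
cat > chk.py <<'E'
from tilt import *
import sys
def run(save=None,tag=''):
    for n in('scene','top'):
        c=grab(n);P=tool(c,world(c));p=P.reshape(-1,3)
        pr=c['s'];print(n,pr['eef_pos'].round(4),pr['ee_rot'].round(4),pr['wrist_force'].round(1))
        q=p[(abs(p[:,0]+.003+.365*(p[:,2]+.019))<.016)&(abs(p[:,1])<.0125)&(p[:,2]>-.07)&(p[:,2]<.025)]
        if len(q)>40:
            f,e=fitcyl(q[q[:,2]>-.045]);print(' fit',f.round(4),e.round(4),len(q))
            d=np.array([f[1],f[3],1]);d/=np.linalg.norm(d);o=np.array([f[0]+f[1]*-.019,f[2]+f[3]*-.019,-.019])
            s=(p-o)@d;r=np.linalg.norm(p-o-s[:,None]*d,axis=1)
            for lo in np.arange(-.06,.13,.005):
                k=(s>=lo)&(s<lo+.005)&(r<.017)
                if k.sum(): print('  s %.3f n%d r %.4f %.4f'%(lo,k.sum(),np.median(r[k]),r[k].max()))
        if save and n=='scene':
            im=cv2.cvtColor(c['color'],cv2.COLOR_RGB2BGR)[100:220,60:220]
            cv2.imwrite('pics/'+save,cv2.resize(im,None,fx=5,fy=5,interpolation=cv2.INTER_CUBIC))
if __name__=='__main__': run(sys.argv[1] if len(sys.argv)>1 else None)
E
python3 chk.py s3.png
```

```text
time: 5.45
eef_pos: [0.5292, 0.0786, 0.2795]
ee_rot: [-0.035, -3.137, -0.0]
wrist_force: [1.3, 0.0, -0.8]
finger_gap: 0.0192
time: 5.95
eef_pos: [0.5839, -0.1482, 0.2788]
ee_rot: [-0.038, -3.137, -0.003]
wrist_force: [1.1, -0.1, -1.1]
finger_gap: 0.0191
time: 6.45
eef_pos: [0.5953, -0.2034, 0.2807]
ee_rot: [-0.035, -3.14, -0.002]
wrist_force: [0.3, 0.6, -1.0]
finger_gap: 0.0192
scene [ 0.5953 -0.2034  0.2807] [-3.52e-02 -3.14e+00 -1.90e-03] [ 0.3  0.6 -1. ]
 fit [-0.0154  0.0044 -0.0017  0.0825] 0.0018 176
  s -0.060 n6 r 0.0047 0.0096
  s -0.055 n8 r 0.0075 0.0154
  s -0.050 n8 r 0.0058 0.0127
  s -0.045 n3 r 0.0089 0.0095
  s -0.040 n4 r 0.0080 0.0082
  s -0.035 n7 r 0.0103 0.0147
  s -0.030 n4 r 0.0091 0.0112
  s -0.025 n2 r 0.0116 0.0141
  s -0.020 n11 r 0.0101 0.0156
  s -0.015 n15 r 0.0092 0.0148
  s -0.010 n6 r 0.0091 0.0114
  s -0.005 n19 r 0.0109 0.0169
  s -0.000 n13 r 0.0093 0.0155
  s 0.005 n11 r 0.0076 0.0131
  s 0.010 n11 r 0.0056 0.0142
  s 0.015 n18 r 0.0079 0.0111
  s 0.020 n18 r 0.0091 0.0156
  s 0.025 n13 r 0.0093 0.0128
  s 0.030 n18 r 0.0097 0.0120
  s 0.035 n17 r 0.0108 0.0137
  s 0.040 n12 r 0.0119 0.0146
  s 0.045 n22 r 0.0133 0.0169
  s 0.050 n17 r 0.0126 0.0166
  s 0.055 n5 r 0.0100 0.0122
  s 0.060 n6 r 0.0155 0.0167
  s 0.065 n3 r 0.0119 0.0136
  s 0.070 n3 r 0.0144 0.0166
  s 0.075 n3 r 0.0113 0.0154
top [ 0.5955 -0.2033  0.281 ] [-3.4600e-02 -3.1406e+00 -1.3000e-03] [ 0.4  0.5 -1.3]
 fit [0.0132 0.2856 0.0004 0.0344] 0.0012 41
  s -0.025 n3 r 0.0090 0.0148
  s -0.020 n15 r 0.0098 0.0155
  s -0.015 n10 r 0.0107 0.0161
  s -0.010 n4 r 0.0128 0.0147
  s -0.005 n6 r 0.0099 0.0130
  s -0.000 n4 r 0.0083 0.0143
  s 0.005 n4 r 0.0109 0.0143
  s 0.010 n2 r 0.0085 0.0085
  s 0.015 n3 r 0.0098 0.0109
```

View pics/s3.png

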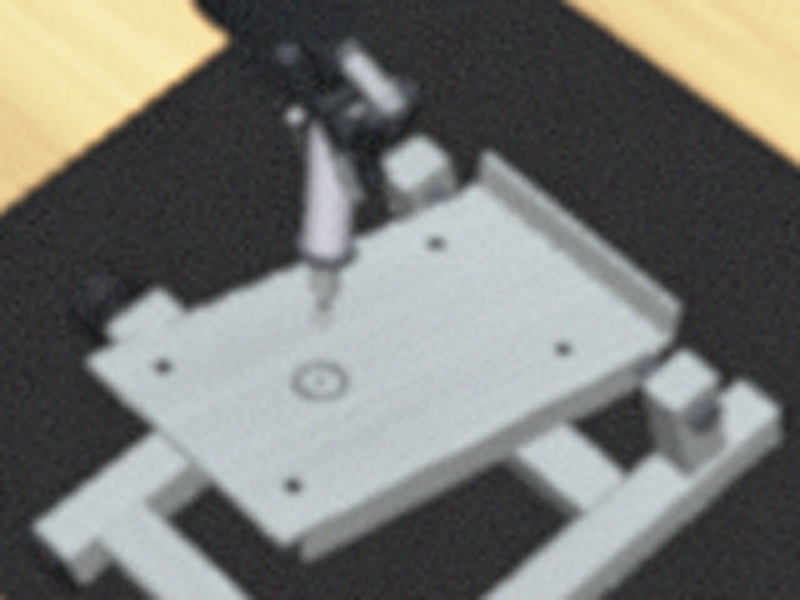

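The scene crop shows the gauge leaning over the plate. The tip is at crop px (322,320) and the ring at (320,382), so it is about to meet the mark. The depth fit here was polluted by its neighbours, so I'll use the silhouette midline intersected with the jaw mid-plane.

```bash
cat > mid.py <<'E'
from tilt import *
N=np.array([-.347,.008,.937]);N/=np.linalg.norm(N);M=np.array([.6445,-.2085,.159])
def run(save=None):
    c=grab('scene');W=world(c);T=tool(c,W);R=Ro.from_rotvec(c['s']['ee_rot']).as_matrix();e=c['s']['eef_pos']
    print(e.round(4),c['s']['ee_rot'].round(4),c['s']['wrist_force'].round(1))
    h=(W-M)@N
    m=(T[...,2]>-.0)&(abs(T[...,1])<.02)&(abs(T[...,0]+.0028+.363*(T[...,2]+.019))<.02)&(h>.006)
    A=[]
    for v in range(m.shape[0]):
        u=np.flatnonzero(m[v])
        if len(u)<2: continue
        uc=(u.min()+u.max())/2;o,d=ray(c,uc,v);k=((e-o)@R[:,1])/(d@R[:,1]);X=o+k*d;t=(X-e)@R
        A.append((t[0],t[2],u.max()-u.min()+1));print(v,uc,len(u),t.round(4),'h %.4f'%((X-M)@N))
    A=np.array(A);
    k=A[:,1]<.075
    p=np.polyfit(A[k,1],A[k,0],1);print('slope',p,'angle deg',np.degrees(np.arctan(p[0])))
    if save:
        im=cv2.cvtColor(c['color'],cv2.COLOR_RGB2BGR)[110:200,85:165]
        cv2.imwrite('pics/'+save,cv2.resize(im,None,fx=6,fy=6,interpolation=cv2.INTER_CUBIC))
if __name__=='__main__':
    import sys;run(*sys.argv[1:])
E
python3 mid.py
```

```text
[ 0.5956 -0.2034  0.2813] [-3.4400e-02 -3.1411e+00 -6.0000e-04] [ 0.2 -0.  -1.3]
139 126.0 5 [-0.0104  0.      0.0076] h 0.1209
140 125.0 6 [-0.0136 -0.      0.0083] h 0.1191
141 125.0 9 [-0.0145  0.      0.0112] h 0.1161
142 125.0 9 [-0.0153  0.      0.0142] h 0.1130
143 125.0 9 [-0.0162 -0.      0.0171] h 0.1100
144 125.0 9 [-0.0171  0.      0.02  ] h 0.1069
145 125.0 9 [-0.018 -0.     0.023] h 0.1039
146 124.5 10 [-0.02   -0.      0.0248] h 0.1014
147 124.0 11 [-0.0221 -0.      0.0266] h 0.0990
148 124.5 12 [-0.0218  0.      0.0308] h 0.0952
149 124.5 12 [-0.0227 -0.      0.0338] h 0.0921
150 124.5 12 [-0.0236  0.      0.0368] h 0.0890
151 124.5 12 [-0.0245 -0.      0.0398] h 0.0858
152 124.5 10 [-0.0254 -0.      0.0428] h 0.0827
153 125.0 7 [-0.0252 -0.      0.047 ] h 0.0788
154 125.0 5 [-0.0261  0.      0.0501] h 0.0756
155 124.0 7 [-0.0293 -0.      0.0508] h 0.0739
156 123.5 6 [-0.0314 -0.      0.0526] h 0.0714
157 123.5 6 [-0.0324  0.      0.0557] h 0.0682
158 124.0 5 [-0.0321 -0.      0.06  ] h 0.0642
159 124.0 3 [-0.0331  0.      0.0631] h 0.0610
160 124.0 3 [-0.034  -0.      0.0662] h 0.0577
161 123.5 2 [-0.0361 -0.      0.0681] h 0.0552
162 123.5 2 [-0.0371 -0.      0.0712] h 0.0520
163 123.5 4 [-0.038   0.      0.0744] h 0.0487
164 123.5 2 [-0.039   0.      0.0776] h 0.0454
slope [-0.3774668  -0.00977029] angle deg -20.679856621773393
```

Silhouette tilt is 20.7° and the depth fit gave 19.9°, so they straddle the plate's 20.3°. The tip is about 40 mm off the plate, 5 mm too far up-slope and 4–5 mm too far toward +y. I'll correct that and advance 25 mm.

```bash
python3 -m crank '{"offset":[[5,-4.5,2],[-3,0,8],[-3,0,8],[-3,0,8],[0,0,0]],"roll":[0,0,0,0,0]}'; python3 -m crank '{"offset":[[0,0,0],[0,0,0]],"roll":[0,0]}'; python3 mid.py s4.png | tail -8; python3 - <<'E'
from h import *
c=grab('wrist');save(c,'w4.png',1.5)
c=grab('top');cv2.imwrite('pics/t4.png',cv2.resize(cv2.cvtColor(c['color'],cv2.COLOR_RGB2BGR)[80:160,315:395],None,fx=6,fy=6,interpolation=cv2.INTER_CUBIC))
a=cv2.imread('pics/s4.png');b=cv2.imread('pics/t4.png')
h=480;f=lambda x:cv2.resize(x,(390,h));cv2.imwrite('pics/m4.png',np.hstack([f(a),f(b)]))
E
```

```text
time: 7.1
eef_pos: [0.5991, -0.2092, 0.2529]
ee_rot: [-0.037, -3.138, -0.003]
wrist_force: [-0.8, -0.3, -0.5]
finger_gap: 0.0193
time: 7.3
eef_pos: [0.5998, -0.2098, 0.2555]
ee_rot: [0.037, 3.141, -0.0]
wrist_force: [0.6, 0.1, -0.6]
finger_gap: 0.019
164 123.5 4 [-0.0321 -0.      0.0606] h 0.0380
165 123.0 3 [-0.0342 -0.      0.0626] h 0.0354
166 123.0 3 [-0.0352 -0.      0.0658] h 0.0321
167 123.0 3 [-0.0362 -0.      0.069 ] h 0.0287
168 123.0 3 [-0.0371  0.      0.0723] h 0.0254
169 123.0 3 [-0.0381  0.      0.0755] h 0.0220
170 122.5 2 [-0.0403  0.      0.0775] h 0.0194
slope [-0.36962858 -0.01042076] angle deg -20.285753416236556
```

View pics/m4.png

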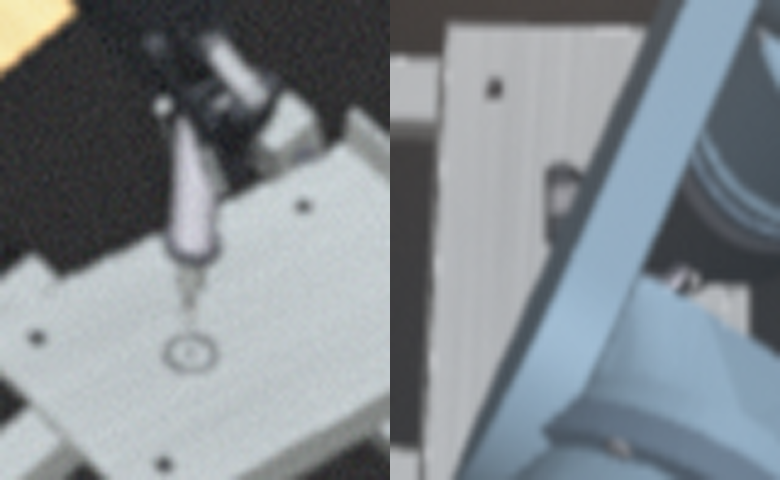

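View pics/w4.png

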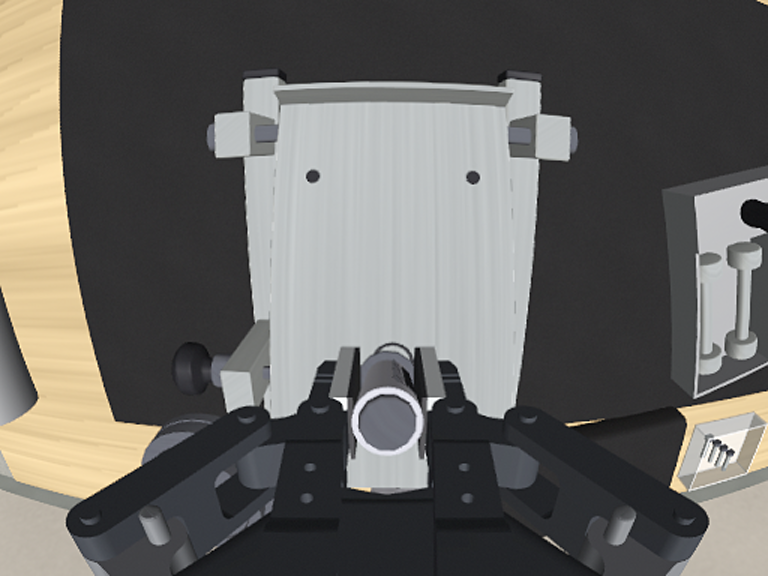

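Tilt is now 20.3° in the scene view, matching the plate. In the left half of the picture the tip (188,320) hangs just above the ring (190,353). In the wrist view the plate's lower bolt holes (313 and 473) put the midline a few mm toward +y. I'll nudge +1.5 mm in y and advance until it touches.

```bash
python3 -m crank '{"offset":[[-1.8,1.5,4.7],[-1.8,0,4.7],[0,0,0],[0,0,0]],"roll":[0,0,0,0]}'; for i in 1; do python3 mid.py | tail -6;done;  python3 -m crank '{"offset":[[-0.7,0,1.9],[0,0,0],[0,0,0]],"roll":[0,0,0]}';  python3 -m crank '{"offset":[[-0.7,0,1.9],[0,0,0],[0,0,0]],"roll":[0,0,0]}'
```

```text
time: 7.85
eef_pos: [0.6031, -0.2082, 0.2454]
ee_rot: [-0.037, -3.141, -0.001]
wrist_force: [0.3, 0.4, -1.6]
finger_gap: 0.019
169 123.5 2 [-0.0344  0.      0.0643] h 0.0232
170 123.5 2 [-0.0354  0.      0.0675] h 0.0198
171 123.5 2 [-0.0364  0.      0.0708] h 0.0164
172 123.0 3 [-0.0385 -0.      0.0728] h 0.0138
173 123.0 3 [-0.0395 -0.      0.0761] h 0.0104
slope [-0.37988776 -0.01010903] angle deg -20.80117135171756
time: 8.2
eef_pos: [0.6039, -0.2083, 0.244]
ee_rot: [-0.037, -3.141, 0.0]
wrist_force: [-0.0, -0.1, -0.9]
finger_gap: 0.019
time: 8.5
eef_pos: [0.6046, -0.2083, 0.242]
ee_rot: [-0.037, -3.141, -0.0]
wrist_force: [-0.6, -0.4, -1.8]
finger_gap: 0.0192
```

```bash
for i in 1; do python3 -m crank '{"offset":[[-0.5,0,1.4],[0,0,0],[0,0,0]],"roll":[0,0,0]}';  python3 -m crank '{"offset":[[-0.5,0,1.4],[0,0,0],[0,0,0]],"roll":[0,0,0]}'; python3 -m crank '{"offset":[[-0.5,0,1.4],[0,0,0],[0,0,0]],"roll":[0,0,0]}'; done; python3 - <<'E'
from h import *
f=[]
for i in range(6): f.append(grab('scene')['s']['wrist_force'])
print(np.mean(f,0))
E
python3 mid.py s5.png | tail -4
```

```text
time: 8.8
eef_pos: [0.6051, -0.2083, 0.2406]
ee_rot: [-0.037, -3.141, -0.0]
wrist_force: [-0.2, -0.4, -1.8]
finger_gap: 0.019
time: 9.1
eef_pos: [0.6056, -0.2083, 0.2392]
ee_rot: [-0.037, -3.141, -0.0]
wrist_force: [0.5, -1.0, -1.2]
finger_gap: 0.0188
time: 9.4
eef_pos: [0.6062, -0.2084, 0.2381]
ee_rot: [0.037, 3.141, -0.0]
wrist_force: [-0.1, 0.4, 0.3]
finger_gap: 0.0191
[-0.02448322 -0.22065201  0.08761117]
172 123.0 3 [-0.0353  0.      0.0657] h 0.0135
173 123.0 3 [-0.0363  0.      0.069 ] h 0.0101
174 123.5 2 [-0.0361  0.      0.0736] h 0.0058
slope [-0.34789884 -0.01155281] angle deg -19.182726689738868
```

View pics/s5.png

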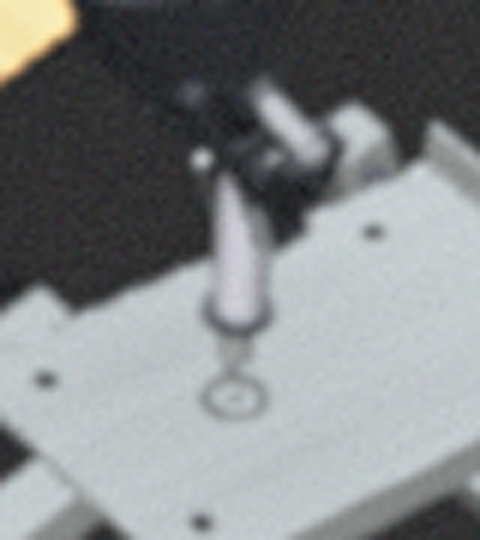

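Force rose about 1.1 N, so the tip is just touching. The crop shows the ring centred at (235,397) with the rod coming in from above at (233,368). I'll average frames for a sharper look at the ball.

```bash
python3 - <<'E'
from h import *
F=[grab('scene') for i in range(12)]
a=np.mean([f['color'] for f in F],0)[150:186,104:144,::-1]
a=np.clip((a-70)*1.6,0,255).astype(np.uint8)
cv2.imwrite('pics/s6.png',cv2.resize(a,None,fx=16,fy=16,interpolation=cv2.INTER_CUBIC))
print(np.mean([f['s']['wrist_force'] for f in F],0),F[-1]['s']['eef_pos'])
# expected px of mark & points above it
c=F[0];K=c['intrinsics']
for M in ([.6438,-.2094,.1587],[.6445,-.2085,.159]):
  for hh in(0,.004,.02):
    X=c['R']@(np.array(M)+hh*np.array([-.347,.008,.937]))+c['t'];p=K@X/X[2];print(hh,p[:2],(p[0]-104)*16,(p[1]-150)*16)
E
```

```text
[-0.32474069 -0.48120774 -0.01292288] [ 0.60611329 -0.20835586  0.23788478]
0 [123.53981685 175.64309767] 312.63706963538857 410.2895626821387
0.004 [123.62159071 174.45338134] 313.945451290085 391.25410151130563
0.02 [123.95225303 169.64262152] 319.2360485384131 314.2819442439086
0 [123.5365835  175.95435404] 312.58533603310434 415.26966466517297
0.004 [123.61840657 174.7644934 ] 313.89450506702156 396.2318944518506
0.02 [123.94927036 169.95311403] 319.18832577059425 319.24982453264283
```

View pics/s6.png

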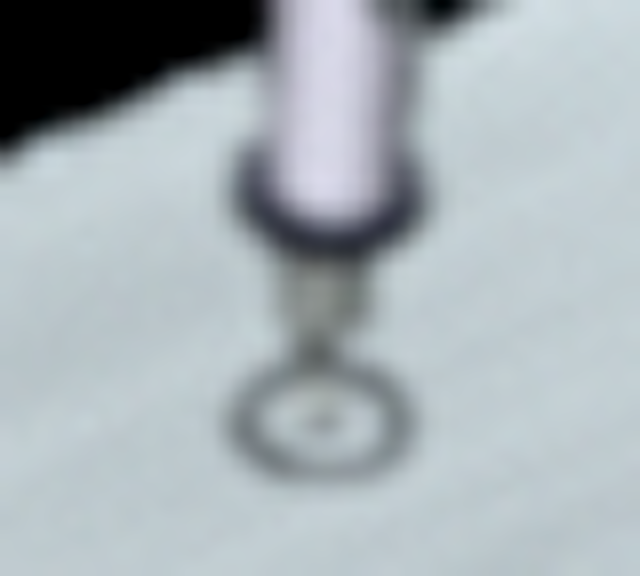

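The averaged view is clear. The ring is centred at (322,421), and the rod comes down at about x=318–320 and ends near the dot, so the tip is within about 1 mm of the centre. From here I'll press along the plate normal: about 7.3 mm in small rows.

```bash
python3 -m crank '{"offset":[[-0.5,0,1.4],[0,0,0],[-0.5,0,1.4],[0,0,0],[0,0,0]],"roll":[0,0,0,0,0]}';  python3 -m crank '{"offset":[[-0.5,0,1.4],[0,0,0],[-0.5,0,1.4],[0,0,0],[0,0,0]],"roll":[0,0,0,0,0]}'; python3 - <<'E'
from h import *
F=[grab('scene') for i in range(12)]
print(np.mean([f['s']['wrist_force'] for f in F],0),F[-1]['s']['eef_pos'])
E
```

```text
time: 10.85
eef_pos: [0.6072, -0.2084, 0.2352]
ee_rot: [0.037, 3.141, -0.0]
wrist_force: [-0.0, 0.1, 1.8]
finger_gap: 0.0187
time: 11.35
eef_pos: [0.6082, -0.2084, 0.2324]
ee_rot: [0.037, 3.141, -0.0]
wrist_force: [-0.7, -0.1, 2.5]
finger_gap: 0.0191
[-0.80038171 -0.32197241  3.09823628] [ 0.60811839 -0.20843874  0.23231355]
```

Normal force is 4.2 N at about 6.6 mm travel, which fits the spring law (4.3 N). One more 1.4 mm.

```bash
python3 -m crank '{"offset":[[-0.5,0,1.3],[0,0,0],[0,0,0],[0,0,0],[0,0,0]],"roll":[0,0,0,0,0]}';  python3 - <<'E'
from h import *
F=[grab('scene') for i in range(12)]
f=np.mean([f['s']['wrist_force'] for f in F],0)-[0,0,-1.1]
print(f,f@[-.347,.008,.937],F[0]['s']['eef_pos'],F[-1]['s']['eef_pos'])
a=np.mean([f['color'] for f in F],0)[140:186,100:150,::-1]
a=np.clip((a-70)*1.6,0,255).astype(np.uint8)
cv2.imwrite('pics/s7.png',cv2.resize(a,None,fx=13,fy=13,interpolation=cv2.INTER_CUBIC))
E
python3 mid.py|tail -1
```

```text
time: 12.45
eef_pos: [0.6086, -0.2084, 0.231]
ee_rot: [0.037, 3.141, -0.0]
wrist_force: [-1.7, 0.0, 3.7]
finger_gap: 0.0188
[-1.15417828 -0.26053756  4.61075826] 4.718696050140958 [ 0.60862611 -0.20841355  0.23103215] [ 0.60863506 -0.20841929  0.23102949]
slope [-0.36066048 -0.01097799] angle deg -19.83237011402061
```

View pics/s7.png

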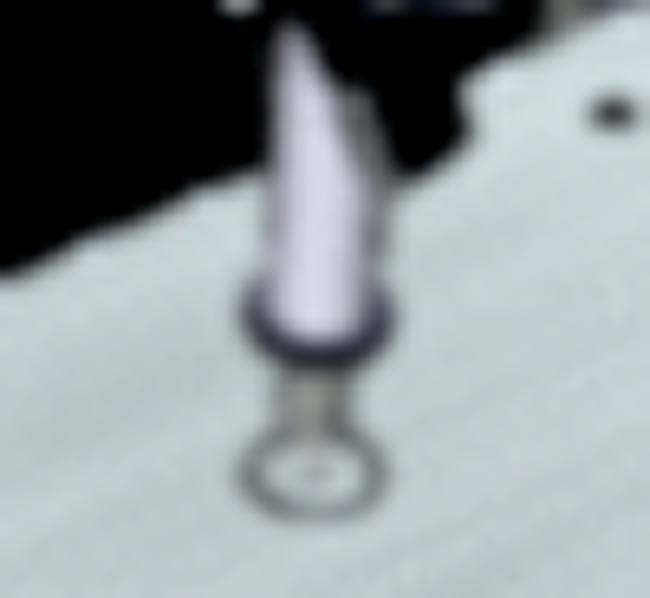

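```bash
python3 -c "
from bench import order,sensors
s=sensors.get_state();print(s['time'],s['eef_pos'],s['wrist_force'],s['finger_gap']);print(order.hand_in())"
```

```text
13.1 [ 0.60863185 -0.20841843  0.23100099] [-0.82902777 -0.69248237  4.18534968] 0.019180215455320778
the job is handed in; nothing more can be done
None
```

I took the gauge out of the middle well and pressed it on the ring, and handed the job in at 13.1 s with the gripper still holding it there. The robot gives no verdict, so the results below are my own checks.

The moves can't tilt the tool, so I gripped the gauge with the jaws across the slope. Before lifting it clear, I levered it over in the jaws against the well's rim until it matched the plate.

- **Tip position:** in the averaged scene view it sits inside the ring, about 1 mm from the dot.
- **Press depth:** about 8 mm by arm travel from first contact. The normal force of about 4.7 N puts it nearer 7.5 mm, still well clear of the stop. The dark ring on the rod is no longer visible, as expected when it reaches the nose's mouth.
- **Squareness:** the last silhouette reading was 19.8°, against a plate slope of 20.3°. My tilt readings disagreed by up to about a degree either way (19.2° to 20.8°), so squareness is confirmed only to that level.
- **Steadiness:** the arm held still and pressed in at hand-in.
- **Not checked:** I saw no contact with the plate setting or the other tray items. I did not take a final picture of the tray.

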